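# Turn the reagent carousel to the conical flask

### The job

Gently turn the reagent carousel by pushing the lobes on its rim with your fingertips until the conical flask stands at the front, in line with the steel pointer of the foot, then move clear and leave it at rest. Do not touch, lift or shift the flask or the bottles standing on the carousel, and leave the other things on the bench where they are.

Things in the scene. Friction and masses are not known exactly. Their poses are not given: they have to be found in the camera images.
- foot: fixed dark round foot, 200 mm diameter, origin on the carousel's vertical axis at bench level. Its flat steel pointer, 24 mm wide (broadening to a 50 mm diamond at the tip) and 8 mm high, lies on the bench and sticks out from under the deck along the foot's own -x axis, tip 245 mm from the axis: that direction is the front.
- deck: light grey turning deck, origin on its vertical axis at bench level; turns about z without limit either way, stiff (about 0.25 N m, 2 N at the rim): stays where it is left. Round plate of 260 mm diameter, 15 to 43 mm above the bench, with a 2 mm rubber mat on top and a centre knob (32 mm diameter, up to 75 mm). Five equal lobes on its rim, 72 deg apart, one on the deck's -x axis.
- lobe (a point): middle of the outer end of the lobe on the deck's -x axis, the one before the flask: 165 mm from the axis, 29 mm above the bench. Each lobe is a flat-sided block 90 mm wide across the radius, sticking out 35 mm beyond the round plate, 15 to 43 mm above the bench.
- gap (a point): middle of one open gap between two lobes, at 36 deg anticlockwise (from above) of lobe, 150 mm from the axis, 29 mm above the bench; the other gaps follow every 72 deg. Here a gap is about 107 mm wide between the lobes' sides: fingertips go down into it and push a lobe's flat side. Only bare bench lies below, or the pointer.
- flask: the conical flask: clear glass, 51 mm diameter at the foot narrowing to a 23 mm neck, narrow orange cap of 27 mm diameter, 80 mm tall, the only conical thing on the carousel. Loose on the deck, 66 mm from the carousel's axis; origin at the centre of its underside, 45 mm above the bench.
- bottle1: upright straight-sided glass bottle with a paper label and an orange screw cap, 46 mm diameter, 86 mm tall, loose on the deck about 66 mm from the axis; origin at the centre of its underside
- bottle2: upright straight-sided glass bottle with a paper label and an orange screw cap, 46 mm diameter, 86 mm tall, loose on the deck about 66 mm from the axis; origin at the centre of its underside
- bottle3: upright straight-sided glass bottle with a paper label and an orange screw cap, 46 mm diameter, 86 mm tall, loose on the deck about 66 mm from the axis; origin at the centre of its underside
- bottle4: upright straight-sided glass bottle with a paper label and an orange screw cap, 46 mm diameter, 86 mm tall, loose on the deck about 66 mm from the axis; origin at the centre of its underside
- beaker: open glass beaker on the bench left of the carousel, 68 mm diameter, 85 mm tall, origin at the centre of its underside; leave alone
- jar: amber glass jar with black lid on the bench right of the carousel, 64 mm diameter, 95 mm tall, origin at the centre of its underside; leave alone
- timer: flat grey box-shaped bench timer right of the carousel, 60 x 70 x 22 mm, origin at the centre of its underside; leave alone
- tube_rack: yellow rack of capped tubes left of the carousel, 70 x 160 mm, 72 mm tall with tubes, origin at the centre of its underside; leave alone
There are look-alikes about, which are no part of the job. What is shaped like the bottle1 but green or pink is not meant.

How it is judged:
By the outcome, as a careful person would: the job done as asked, in the order asked, and still so for the second after the job is handed in, with the robot touching nothing.
It also fails if it takes over 64 s, if anything falls off the work surface, if the arm or the gripper's body presses on something with over 40 N, if the wrist force passes 120 N, or if a joint passes its speed limit or range.

### The arm

A 7-joint arm with a two-finger parallel gripper is mounted at the origin on the work surface. World frame = base frame: x ahead of the robot, y to its left, z up, the work surface at z = 0. Lengths are in m, angles in rad, forces in N, time in s.
With the tool pointing down it reaches from about 0.425 to 0.925 m from the base axis. Payload 6.8 kg.
Tool frame: the origin (TCP) lies at the centre of the arm's flange, where the gripper is bolted on; the fingertips stand 173 mm ahead of it and the grasp point (between the pads) lies 155 mm ahead of it (r.hold_point_z is the distance from the TCP to the grasp point, in m); z points along the fingers, x is the direction in which the jaws open and shut, and the axes are right-handed (so a half turn about z gives the same grasp; the last joint's range is limited). The gripper opens to 85 mm and grips with 20 to 120 N. Pads are 22 mm wide; open, the fingers measure 114 mm over their backs; the gripper's body (76 mm by 85 mm) begins 54 mm behind the grasp point. The pads swing forward as they close: fully open they stand 13 mm farther back than shut.
Start: joints at [1, 0.477, 0.022, 1.555, -0.011, 1.109, -0.083], TCP at [0.301, -0.604, 0.405] pointing down, gripper open.
Joint ranges: [-2.96, 2.96], [-0.34, 2.1], [-1.41, 1.46], [0.24, 2.44], [-1.37, 4.51], [0.17, 1.92], [-2.96, 2.96]. Speed limits (rad/s): [2.39, 2.39, 3.14, 3.14, 3.14, 3.14, 3.14].

### API

Orientations are given as a rotation vector (axis times angle).
In Python, from bench import r gives the robot as it stands.
- The arm moves only by the tool apply_moves, never from a script. Its arguments are lists of equal length, an entry for each row: "dp": the shift along the tool's x, y, z scaled (see below), a list of three; "twist": the turn, a rotation vector about the tool's x, y, z scaled (see below), a list of three; "jaw": the closure in counts, from 0 (fully open) to 255 (shut). In form: {"dp": [[x, y, z], ...], "twist": [[rx, ry, rz], ...], "jaw": [jaw, ...]}. A call has 1 to 20 rows; each row shifts and turns the pose as measured when the row begins, along the tool's axes as they then stand; what a row does not reach is not made up. The controller multiplies each number of a shift by 12 cm and each number of a turn by 120 degrees. A row lasts 1/10 s, in which the tool goes at most 50 mm and 8.59 degrees, less where a joint would pass 70% of its speed; a pose out of reach is approached as far as the arm can. A call with a number of a shift or a turn outside -1 to 1 is refused whole. A call with a gripper value outside its range is refused whole. The fingers move at their own pace and stop on an object; "grip_force" is the grip in N (left out, the last holds). Time passes only in rows, so rows that do not move let the fingers close. It gives the time, the measured TCP pose, the force and the opening at its end, in the units of the state.
- r.get_obs(): the state, without advancing time (a new reading comes with each control period).
- r.grab_frame(name): name is "side" or "top"; returns a dict with "color" (420x560x3 uint8, red, green, blue), "z_map" (420x560 float32, m along the optical axis (not along the pixel's ray), 0 where there is no reading), "intrinsics" (3x3 intrinsics, pixels), "R" (3x3) and "t" (3): a world point X has camera coordinates R X + t. Camera axes: x right, y down, z forward; pixel columns grow to the right and rows downward; lengths in m; the calibration is good to about 2 mm. A picture is of the moment at which its call begins.
- r.hand_in(): hands the job in, once; it reports no verdict.
The state is a dict: "clock": time; "joints": joint angles; "qvel": joint speeds; "tau": joint torques, N m; "tcp_pos": TCP position; "orientation": TCP orientation; "contact_force": force on the tool from outside, world axes, zero at the start; "moment": the same for the moment, N m; "grip_width": finger opening in m.
Only numpy, scipy, OpenCV 4.12 (cv2) and the standard library are available. Lean on these libraries where they do the work, as an engineer would, in place of code of your own. Each camera call takes 0.05 s, during which the arm holds its last target.

## Working session

There is one attempt and no reset: what is moved stays moved. The work goes in short steps, Python scripts to look and compute and a tool call to move; the robot and the scene stay as the last step left them, time stands still between calls to the robot, and variables do not carry over. Pictures are saved under pics/ and viewed, and the job is handed in when it is done.

Besides the shell and the picture viewer there is one more tool, called after "Emit:" as name(argument=value, ...) on one line, values as JSON. apply_moves: Moves the arm, as the interface text tells. Shifts and turns lie within -1 to 1; 1 stands for 12 cm of shift or 120 degrees of turn. Its arguments: {"type":"object","properties":{"dp":{"type":"array"},"twist":{"type":"array"},"jaw":{"type":"array"},"grip_force":{"type":"number"}},"required":["dp","twist","jaw"]}

```bash
mkdir -p pics; cat > h.py <<'E'
import numpy as np,cv2
from bench import r
def save(n,f): cv2.imwrite(n,cv2.cvtColor(f["color"],cv2.COLOR_RGB2BGR))
def onplane(f,u,v,z):
    K=np.array(f["intrinsics"]);R=np.array(f["R"]);t=np.array(f["t"])
    d=R.T@np.linalg.inv(K)@np.array([u,v,1.]);c=-R.T@t
    return c+d*(z-c[2])/d[2]
def proj(f,X):
    p=np.array(f["intrinsics"])@(np.array(f["R"])@np.array(X)+np.array(f["t"]));return p[:2]/p[2]
E
python3 - <<'E'
from h import *
import pickle
for n in("top","side"):
    f=r.grab_frame(n);save(f"pics/{n}0.png",f);pickle.dump(f,open(n+"0.pkl","wb"))
    print(n,-np.array(f["R"]).T@f["t"])
print(r.get_obs())
E
```

```text
top [0.32890497 0.00595856 1.42374224]
side [0.25378694 0.92667973 0.65422305]
{'clock': 0.1, 'joints': array([ 0.99988483,  0.47774602,  0.02232124,  1.5563781 , -0.01148151,
        1.1092967 , -0.08308491]), 'qvel': array([ 5.49986111e-04,  3.69352903e-04, -5.29003976e-05, -2.03589369e-03,
       -1.67766620e-04, -1.80346461e-03, -9.59241520e-04]), 'tau': array([ 4.81059120e-03, -5.97754204e+01,  1.61386695e+00, -2.81951898e+01,
        1.29581141e-02,  4.93295913e-03,  1.45432057e-05]), 'tcp_pos': array([ 0.30126636, -0.60375364,  0.40379234]), 'orientation': array([-2.67109506e+00,  1.65225643e+00,  2.37262068e-03]), 'contact_force': array([ 0.06337451, -0.15805047,  0.72148969]), 'moment': array([ 0.0154485 , -0.00063603,  0.02238626]), 'grip_width': 0.08554394064243262}
```

View pics/top0.png

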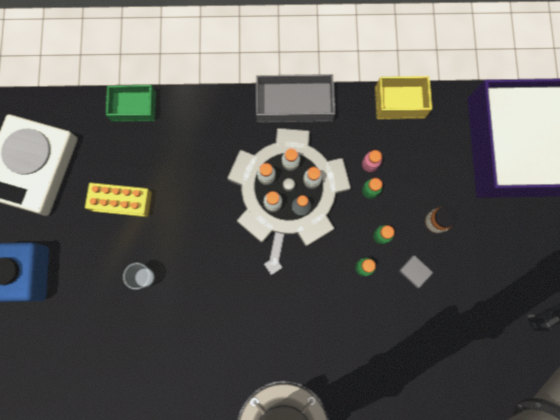

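View pics/side0.png

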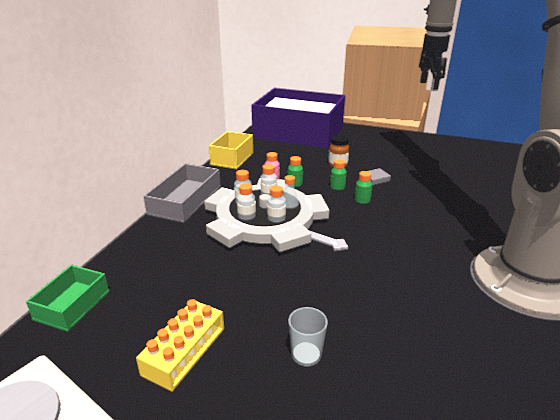

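```bash
python3 - <<'E'
from h import *
import pickle
T=pickle.load(open("top0.pkl","rb"));S=pickle.load(open("side0.pkl","rb"))
a=cv2.resize(cv2.cvtColor(T["color"][120:280,220:360],cv2.COLOR_RGB2BGR),None,fx=3,fy=3,interpolation=2)
b=cv2.resize(cv2.cvtColor(S["color"][145:255,195:335],cv2.COLOR_RGB2BGR),None,fx=2.8,fy=2.8,interpolation=2)
im=np.zeros((480,800,3),np.uint8);im[:a.shape[0],:a.shape[1]]=a;b=b[:, :380];im[:b.shape[0],420:420+b.shape[1]]=b
cv2.imwrite("pics/crop0.png",im)
hsv=cv2.cvtColor(T["color"],cv2.COLOR_RGB2HSV)
# orange caps
m=cv2.inRange(hsv,(5,150,150),(20,255,255));n,l,s,c=cv2.connectedComponentsWithStats(m)
for i in range(1,n):
    if s[i,4]>15: print("cap",c[i].round(1),s[i,4],onplane(T,*c[i],.128).round(4),"z",np.median(T["z_map"][l==i]))
# deck: light grey
g=cv2.inRange(hsv,(0,0,120),(180,60,255));n,l,s,c=cv2.connectedComponentsWithStats(g)
for i in range(1,n):
    if s[i,4]>100: print(i,s[i],c[i].round(1))
i=l[160,250] or l[143,292]; print(i)
cs,_=cv2.findContours((l==i).astype(np.uint8),cv2.RETR_EXTERNAL,cv2.CHAIN_APPROX_NONE)
p=max(cs,key=cv2.contourArea)[:,0,:]
P=np.array([onplane(T,u,v,.043) for u,v in p])[:,:2]
print(P.min(0),P.max(0))
E
```

```text
cap [290.9 154.8] 97 [ 0.7054 -0.0332  0.128 ] z 1.3393891
cap [374.8 155.9] 117 [ 0.6986 -0.2531  0.128 ] z 1.3875905
cap [265.9 168.9] 107 [0.6687 0.0328 0.128 ] z 1.3322433
cap [313.5 172.7] 106 [ 0.6563 -0.0911  0.128 ] z 1.3308253
cap [375.1 183.9] 123 [ 0.6234 -0.25    0.128 ] z 1.3740423
cap [ 95.  188.4] 37 [0.6251 0.4739 0.128 ] z 1.3838421
cap [104.8 189.4] 40 [0.6218 0.4485 0.128 ] z 1.3851528
cap [114.9 190.6] 40 [0.6183 0.4225 0.128 ] z 1.3852118
cap [125.3 191.5] 41 [0.6154 0.3957 0.128 ] z 1.3861598
cap [135.6 192.5] 39 [0.6122 0.369  0.128 ] z 1.3856618
cap [272.4 197.3] 108 [0.5929 0.0171 0.128 ] z 1.3188574
cap [302.3 200.3] 82 [ 0.5835 -0.0598  0.128 ] z 1.324003
cap [ 92.8 200.8] 36 [0.5926 0.4781 0.128 ] z 1.3796318
cap [102.8 201.8] 41 [0.5895 0.4523 0.128 ] z 1.3793026
cap [113.  202.7] 42 [0.5866 0.4262 0.128 ] z 1.3794932
cap [123.5 203.9] 41 [0.5831 0.3992 0.128 ] z 1.3779265
cap [133.8 205. ] 42 [0.5796 0.3728 0.128 ] z 1.3778987
cap [387.  231.6] 127 [ 0.4981 -0.2739  0.128 ] z 1.3509867
cap [368.2 265.3] 127 [ 0.4134 -0.2214  0.128 ] z 1.3350677
1 [    0     1   560    86 43261] [278.1  42.6]
2 [ 257   84   77   31 1979] [296.9  98.9]
3 [ 488   87   72   99 6636] [525.6 134.6]
6 [   0  114   71  100 4684] [ 30.3 158.6]
7 [ 228  129  122  145 6152] [287.  191.9]
8 [283 179  12  11 101] [288.3 183.9]
9 [264 195  17  16 116] [271.5 204.7]
11 [401 256  31  31 498] [416.  271.3]
14 [135 264  18  23 269] [143.7 276.8]
23 [ 240  385   85   35 1232] [277.2 400.6]
7
[ 0.40368268 -0.19448776] [0.8061776  0.13948571]
```

View pics/crop0.png

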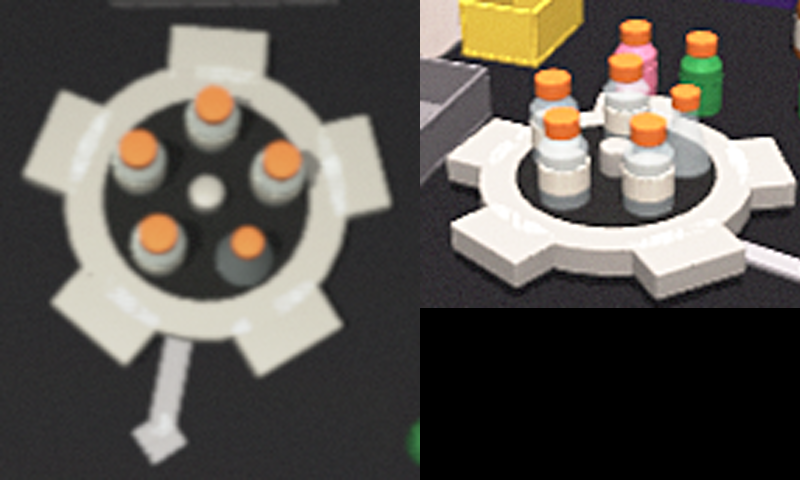

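```bash
cat >> h.py <<'E'
def world(f):
    K=np.array(f["intrinsics"]);R=np.array(f["R"]);t=np.array(f["t"]);z=f["z_map"]
    v,u=np.indices(z.shape);d=np.stack([u,v,np.ones_like(u)],-1)@np.linalg.inv(K).T*z[...,None]
    return (d-t)@R
def deck(f,c=None,verbose=True):
    W=world(f);hsv=cv2.cvtColor(f["color"],cv2.COLOR_RGB2HSV)
    g=(cv2.inRange(hsv,(0,0,110),(180,70,255))>0)&(abs(W[...,2]-.043)<.006)&(f["z_map"]>0)
    g&=(np.hypot(W[...,0]-.645,W[...,1]+.028)<.2)
    P=W[g][:,:2]
    if c is None:
        from scipy.optimize import least_squares
        m=g.astype(np.uint8);cs,_=cv2.findContours(m,cv2.RETR_EXTERNAL,cv2.CHAIN_APPROX_NONE)
        q=max(cs,key=cv2.contourArea)[:,0,:];Q=np.array([onplane(f,u,v,.043)[:2] for u,v in q])
        c=Q.mean(0)
        for k in range(4):
            rr=np.hypot(*(Q-c).T);s=Q[rr<.137]
            o=least_squares(lambda p:np.hypot(s[:,0]-p[0],s[:,1]-p[1])-p[2],[*c,.13],loss="soft_l1",f_scale=.002);c=o.x[:2]
        print("circle",o.x,len(s))
    d=P-c;rr=np.hypot(*d.T);a=np.arctan2(d[:,1],d[:,0]);s=(rr>.138)&(rr<.17)
    ph=np.angle(np.exp(5j*a[s]).mean())/5
    return c,np.degrees(ph)%72,g
E
python3 - <<'E'
from h import *
import pickle
T=pickle.load(open("top0.pkl","rb"));S=pickle.load(open("side0.pkl","rb"))
c,ph,g=deck(T);print("top",c,ph,g.sum())
c2,ph2,g2=deck(S,c);print("side",ph2,g2.sum())
print("knob",onplane(T,288.5,184,.075))
hsv=cv2.cvtColor(T["color"],cv2.COLOR_RGB2HSV)
W=world(T);d=np.hypot(W[...,0]-c[0],W[...,1]-c[1])
m=(cv2.inRange(hsv,(0,0,90),(180,70,255))>0)&(d>.175)&(d<.26)&(W[...,2]<.02)&(W[...,0]<c[0]-.1)
pts=np.argwhere(m);Q=np.array([onplane(T,u,v,.008)[:2] for v,u in pts])
print("pointer",len(Q),Q.mean(0),np.degrees(np.arctan2(*(Q.mean(0)-c)[::-1])),"maxr",np.hypot(*(Q-c).T).max())
vx,vy,x0,y0=cv2.fitLine(Q.astype(np.float32),cv2.DIST_L2,0,.001,.001).ravel()
print("line dir",np.degrees(np.arctan2(-vy,-vx)),np.degrees(np.arctan2(vy,vx)),"dist of c",(c[0]-x0)*vy-(c[1]-y0)*vx)
for n,u,v in[("flask",302.3,200.3)]:
    p=onplane(T,u,v,.125)[:2];print(n,p,np.hypot(*(p-c)),np.degrees(np.arctan2(*(p-c)[::-1])))
for n,w in(("side","g2"),):
    hs=cv2.cvtColor(S["color"],cv2.COLOR_RGB2HSV)
    mm=cv2.inRange(hs,(5,150,150),(20,255,255));k,l,s,cc=cv2.connectedComponentsWithStats(mm)
    for i in range(1,k):
        if abs(cc[i][0]-290)<12 and abs(cc[i][1]-180)<12:
            p=onplane(S,*cc[i],.12)[:2];print("side flask",cc[i],p,np.hypot(*(p-c)),np.degrees(np.arctan2(*(p-c)[::-1])))
E
```

```text
circle [ 0.64114862 -0.02762297  0.12854346] 144
top [ 0.64114862 -0.02762297] 66.09900514169713 5072
side 65.99834883356215 2890
knob [ 0.63952449 -0.02654526  0.075     ]
pointer 291 [0.4361115  0.01849128] 167.3246983597149 maxr 0.244602929729102
line dir 167.71832 -12.281676 dist of c 0.0014437896956345578
flask [ 0.5842043  -0.05999533] 0.06550286390828185 -150.3821421819226
side flask [289.43820225 179.29213483] [ 0.58501104 -0.05562345] 0.06273320743205886 -153.49075813221702
```

The flask is the conical, unlabelled thing at top (302,203) / side (289,185), with the smaller cap. The four others on the deck, at top (291,158), (266,172), (313,176) and (273,201), are labelled straight bottles. The green and pink ones stand on the bench.

The flask's lobe is at 210°, and the pointer at 167.5°. So I turn the deck about 42.6° clockwise, pushing the flask lobe from the gap at 246°.

Emit:
apply_moves(dp=[[-0.1,-0.15,0],[-0.19,-0.3,0],[-0.19,-0.3,0],[-0.19,-0.3,0],[-0.19,-0.3,0],[-0.19,-0.3,0],[-0.19,-0.3,0],[-0.19,-0.3,0],[-0.19,-0.3,0],[-0.19,-0.3,0],[-0.19,-0.3,0],[-0.1,-0.15,0],[0,0,0]], twist=[[0,0,0],[0,0,0],[0,0,0],[0,0,0],[0,0,0],[0,0,0],[0,0,0],[0,0,0],[0,0,0],[0,0,0],[0,0,0],[0,0,0],[0,0,0]], jaw=[255,255,255,255,255,255,255,255,255,255,255,255,255], grip_force=20)

```text
clock: 1.4
tcp_pos: [0.5497, -0.1864, 0.3973]
orientation: [-2.668, 1.658, 0.018]
contact_force: [0.4, -0.9, -0.3]
grip_width: -0.0001
```

```bash
cat >> h.py <<'E'
from scipy.spatial.transform import Rotation as Ro
C=np.array([.640,-.027])
def plan(lobe_deg,u,w,z):
    """target in frame of lobe at lobe_deg; tool x along tangential+ (ccw), pointing down. prints total dp,twist scaled"""
    o=r.get_obs();R0=Ro.from_rotvec(o["orientation"]);a=np.radians(lobe_deg)
    e=np.array([np.cos(a),np.sin(a)]);n=np.array([-e[1],e[0]])
    X=np.array([*(C+u*e+w*n),z]);Rt=Ro.from_matrix(np.array([[n[0],e[0],0],[n[1],e[1],0],[0,0,-1.]]))
    d=R0.inv().apply(X-o["tcp_pos"]);tw=(R0.inv()*Rt).as_rotvec()
    cur=o["tcp_pos"][:2]-C
    print("target",X.round(4),"dp/.12",(d/.12).round(3),"twist/120deg",(np.degrees(tw)/120).round(4),"now u,w",(cur@e).round(4),(cur@n).round(4),"F",o["contact_force"].round(2),"z",o["tcp_pos"][2].round(4))
E
python3 -c "
from h import *
plan(210.1,.15,.088,.3);plan(210.1,.15,.088,.195)"
```

```text
target [ 0.5544 -0.1784  0.3   ] dp/.12 [-0.035 -0.069  0.811] twist/120deg [ 0.0027  0.0048 -0.0319] now u,w 0.158 0.0926 F [ 0.37 -0.85 -0.28] z 0.3973
target [ 0.5544 -0.1784  0.195 ] dp/.12 [-0.026 -0.074  1.686] twist/120deg [ 0.0027  0.0048 -0.0319] now u,w 0.158 0.0926 F [ 0.37 -0.85 -0.28] z 0.3973
```

Emit:
apply_moves(dp=[[-0.03,-0.07,0.1],[0,0,0.3],[0,0,0.3],[0,0,0.1],[0,0,0]], twist=[[0,0.005,-0.03],[0,0,0],[0,0,0],[0,0,0],[0,0,0]], jaw=[255,255,255,255,255])

```text
clock: 1.9
tcp_pos: [0.5537, -0.1842, 0.2991]
orientation: [2.711, -1.571, -0.001]
contact_force: [0.3, 0.3, 0.4]
grip_width: 0.0002
```

```bash
python3 -c "
from h import *
plan(210.1,.15,.088,.195)
f=r.grab_frame('top');save('pics/top1.png',f);g=r.grab_frame('side');save('pics/side1.png',g)"
```

```text
target [ 0.5544 -0.1784  0.195 ] dp/.12 [-0.042 -0.036  0.867] twist/120deg [ 0.0035 -0.0017 -0.0022] now u,w 0.1535 0.0927 F [0.31 0.26 0.36] z 0.2991
```

View pics/side1.png

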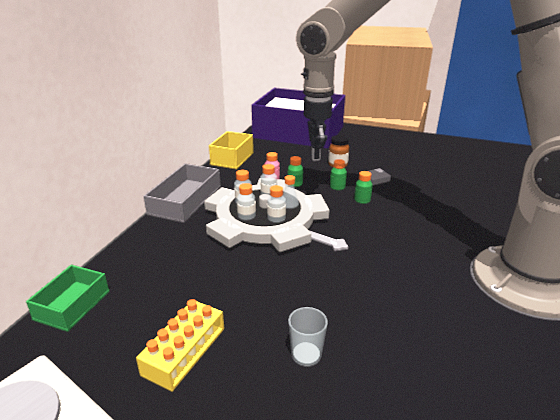

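View pics/top1.png

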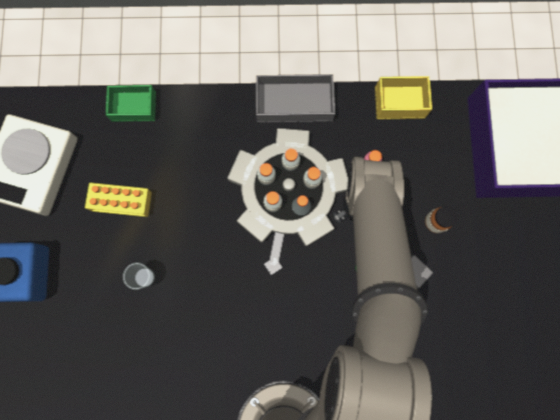

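The gripper is above the gap at top (340,215), with the fingers shut and the flask untouched. Going down now.

Emit:
apply_moves(dp=[[-0.02,-0.03,0.2],[0,0,0.25],[0,0,0.25],[0,0,0.12],[0,0,0.04],[0,0,0]], twist=[[0,0,0],[0,0,0],[0,0,0],[0,0,0],[0,0,0],[0,0,0]], jaw=[255,255,255,255,255,255])

```text
clock: 2.6
tcp_pos: [0.5625, -0.1847, 0.2065]
orientation: [2.713, -1.578, 0.035]
contact_force: [-0.1, 0.5, 0.2]
grip_width: -0.0002
```

```bash
python3 -c "
from h import *
plan(210.1,.15,.088,.195);plan(210.1,.15,.065,.195)
g=r.grab_frame('side');cv2.imwrite('pics/side2.png',cv2.resize(cv2.cvtColor(g['color'][120:270,190:390],cv2.COLOR_RGB2BGR),None,fx=4,fy=4))"
```

```text
target [ 0.5544 -0.1784  0.195 ] dp/.12 [-0.082  0.033  0.094] twist/120deg [-0.0043 -0.0099 -0.004 ] now u,w 0.1462 0.0976 F [-0.1   0.54  0.17] z 0.2065
target [ 0.5428 -0.1585  0.195 ] dp/.12 [-0.273  0.035  0.09 ] twist/120deg [-0.0043 -0.0099 -0.004 ] now u,w 0.1462 0.0976 F [-0.1   0.54  0.17] z 0.2065
```

View pics/side2.png

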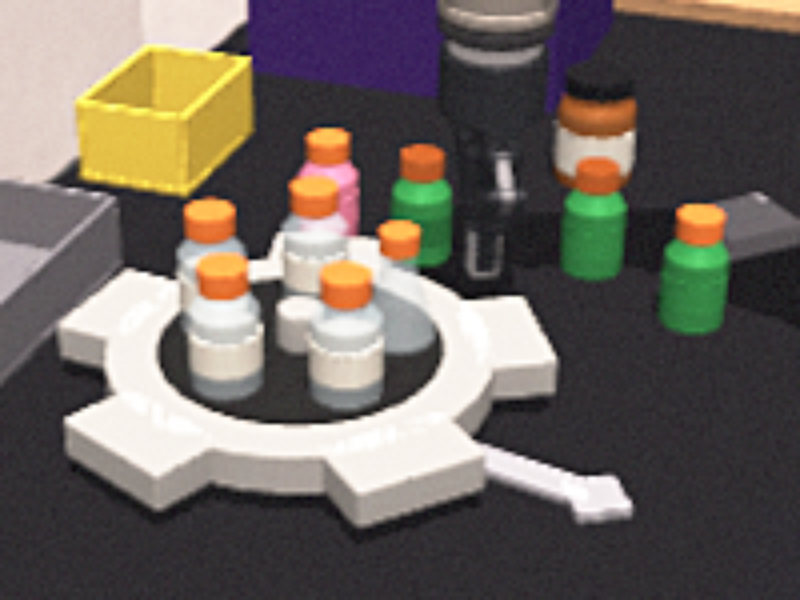

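The fingers are in the free gap at (485,265) in the crop, behind the flask lobe at (515,345). Next I lower a little more and close in.

Emit:
apply_moves(dp=[[-0.06,0.02,0.07],[-0.06,0,0.03],[-0.06,0,0],[-0.03,0,0],[0,0,0]], twist=[[-0.004,-0.01,-0.004],[0,0,0],[0,0,0],[0,0,0],[0,0,0]], jaw=[255,255,255,255,255])

```text
clock: 3.15
tcp_pos: [0.548, -0.1623, 0.1974]
orientation: [-2.72, 1.565, -0.006]
contact_force: [1.1, -0.3, 1.0]
grip_width: -0.0003
```

```bash
python3 -c "
from h import *
plan(210.1,.15,.06,.195)"
```

```text
target [ 0.5403 -0.1541  0.195 ] dp/.12 [-0.091  0.021  0.02 ] twist/120deg [-0.0021 -0.0009  0.0005] now u,w 0.1474 0.071 F [ 1.1  -0.33  1.03] z 0.1974
```

Emit:
apply_moves(dp=[[-0.03,0.01,0.01],[-0.03,0.01,0.01],[-0.03,0,0],[-0.033,0.013,0],[-0.033,0.013,0],[-0.033,0.013,0],[-0.033,0.013,0],[-0.033,0.013,0],[-0.033,0.013,0]], twist=[[0,0,0],[0,0,0],[0,0,0],[0,0,0.0125],[0,0,0.0125],[0,0,0.0125],[0,0,0.0125],[0,0,0.0125],[0,0,0.0125]], jaw=[255,255,255,255,255,255,255,255,255])

```text
clock: 4.05
tcp_pos: [0.5208, -0.1363, 0.1955]
orientation: [-2.575, 1.793, -0.013]
contact_force: [1.3, -0.4, -1.3]
grip_width: 0.0001
```

```bash
cat > look.py <<'E'
from h import *
import sys
g=r.grab_frame('side');f=r.grab_frame('top')
_,p1,m1=deck(g,C);_,p2,m2=deck(f,C);print("phase side,top (target 23.5 mod 72)",p1,m1.sum(),p2,m2.sum())
n=sys.argv[1];save(f"pics/top{n}.png",f)
cv2.imwrite(f'pics/side{n}.png',cv2.resize(cv2.cvtColor(g['color'][120:270,190:390],cv2.COLOR_RGB2BGR),None,fx=4,fy=4))
L=p1+144
print("lobe at",L);plan(L,.15,.06,.195)
E
python3 look.py 3
```

```text
phase side,top (target 23.5 mod 72) 57.01119286856194 2882 56.56944187851475 4453
lobe at 201.01119286856195
target [ 0.5215 -0.1368  0.195 ] dp/.12 [ 0.011 -0.004  0.003] twist/120deg [-0.0035 -0.0017 -0.0048] now u,w 0.1505 0.0587 F [-0.08 -0.78  0.75] z 0.1954
```

View pics/side3.png

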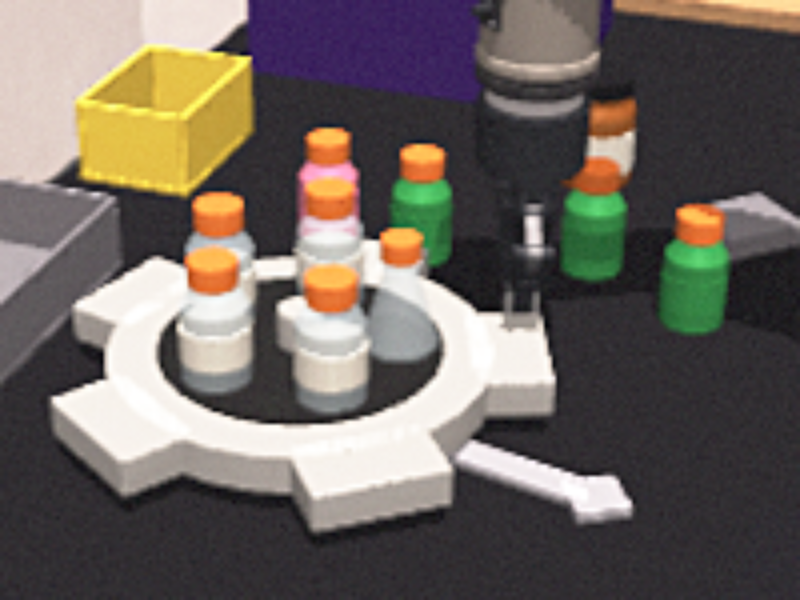

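The deck turned 9° and everything is upright. The finger at (520,305) is flush on the lobe side. Continuing.

Emit:
apply_moves(dp=[[-0.033,0.013,0],[-0.033,0.013,0],[-0.033,0.013,0],[-0.033,0.013,0],[-0.033,0.013,0],[-0.033,0.013,0],[-0.033,0.013,0],[-0.033,0.013,0],[-0.033,0.013,0],[-0.033,0.013,0],[-0.033,0.013,0],[-0.033,0.013,0]], twist=[[0,0,0.0125],[0,0,0.0125],[0,0,0.0125],[0,0,0.0125],[0,0,0.0125],[0,0,0.0125],[0,0,0.0125],[0,0,0.0125],[0,0,0.0125],[0,0,0.0125],[0,0,0.0125],[0,0,0.0125]], jaw=[255,255,255,255,255,255,255,255,255,255,255,255])

```text
clock: 5.35
tcp_pos: [0.491, -0.0902, 0.1954]
orientation: [-2.233, 2.201, -0.012]
contact_force: [1.2, -1.0, 0.0]
grip_width: 0.0001
```

```bash
python3 look.py 4
```

```text
phase side,top (target 23.5 mod 72) 37.87272808468618 2800 37.44895362856678 4222
lobe at 181.87272808468617
target [ 0.492  -0.0919  0.195 ] dp/.12 [ 0.019 -0.01   0.003] twist/120deg [-0.0041 -0.0005 -0.0077] now u,w 0.1512 0.0577 F [ 0.46  0.21 -0.86] z 0.1953
```

View pics/side4.png

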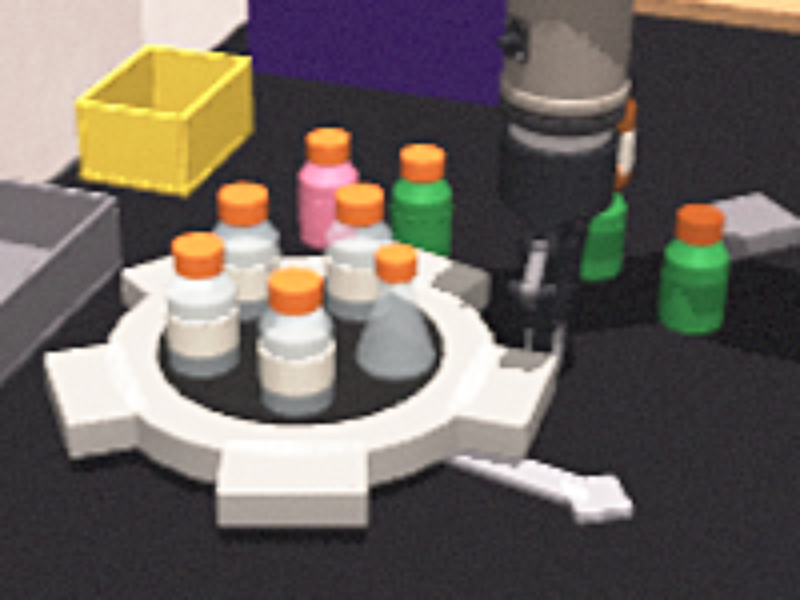

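Emit:
apply_moves(dp=[[-0.033,0.011,0],[-0.033,0.011,0],[-0.033,0.011,0],[-0.033,0.011,0],[-0.033,0.011,0],[-0.033,0.011,0],[-0.025,0.01,0]], twist=[[0,0,0.012],[0,0,0.012],[0,0,0.012],[0,0,0.012],[0,0,0.012],[0,0,0.012],[0,0,0.01]], jaw=[255,255,255,255,255,255,255])

```text
clock: 6.15
tcp_pos: [0.482, -0.0611, 0.1951]
orientation: [-2.021, 2.4, -0.009]
contact_force: [-0.6, -1.7, 2.1]
grip_width: 0.0003
```

```bash
python3 look.py 5
```

```text
phase side,top (target 23.5 mod 72) 27.078827588247165 2835 26.39127027289815 4145
lobe at 171.07882758824718
target [ 0.4825 -0.063   0.195 ] dp/.12 [ 0.019 -0.007  0.001] twist/120deg [-0.0033 -0.     -0.0063] now u,w 0.1508 0.0578 F [-0.21  0.38 -0.41] z 0.1951
```

View pics/top5.png

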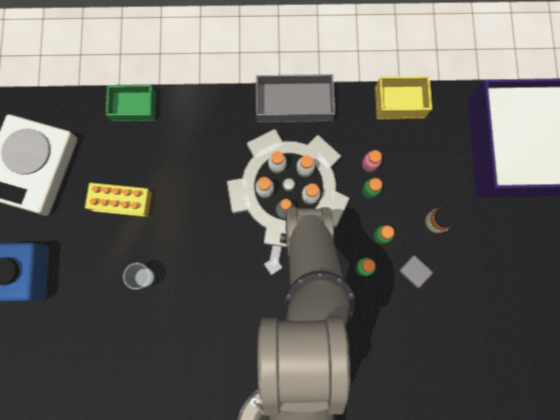

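Emit:
apply_moves(dp=[[-0.025,0.008,0],[-0.02,0.007,0],[0,0,0],[0.06,0,0],[0.1,0,0],[0,0,-0.2],[0,0,-0.4],[0,0,-0.4],[0,0,-0.4],[0.15,0.3,-0.2],[0.3,0.3,0],[0.3,0.3,0],[0.3,0.3,0],[0.3,0,0],[0.3,0,0],[0,0,0]], twist=[[0,0,0.008],[0,0,0.007],[0,0,0],[0,0,0],[0,0,0],[0,0,0],[0,0,0],[0,0,0],[0,0,0],[0,0,0],[0,0,0],[0,0,0],[0,0,0],[0,0,0],[0,0,0],[0,0,0]], jaw=[255,255,255,255,255,255,255,255,255,255,255,255,255,255,255,255])

```text
clock: 7.85
tcp_pos: [0.2856, -0.2504, 0.3947]
orientation: [-1.97, 2.436, -0.014]
contact_force: [-0.9, 1.6, -0.4]
grip_width: 0.0003
```

```bash
python3 look.py 6
```

```text
phase side,top (target 23.5 mod 72) 24.44588410326076 2803 24.865956417923904 5056
lobe at 168.44588410326077
target [ 0.481  -0.0557  0.195 ] dp/.12 [-1.891 -1.236  1.68 ] twist/120deg [-0.0053  0.0011 -0.0023] now u,w 0.3017 0.2867 F [0.02 0.77 0.2 ] z 0.3944
```

View pics/top6.png

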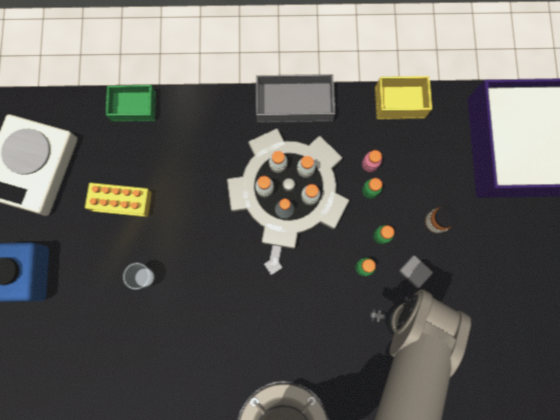

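```bash
cat > fine.py <<'E'
from h import *
T=r.grab_frame('top');S=r.grab_frame('side')
for nm,f in(("top",T),("side",S)):
    W=world(f);hsv=cv2.cvtColor(f["color"],cv2.COLOR_RGB2HSV)
    for c in (C,np.array([.6411,-.0276])):
        _,ph,_=deck(f,c)
        d=np.hypot(W[...,0]-c[0],W[...,1]-c[1])
        m=(cv2.inRange(hsv,(0,0,90),(180,70,255))>0)&(d>.19)&(d<.26)&(W[...,2]<.02)&(abs(np.degrees(np.arctan2(W[...,1]-c[1],W[...,0]-c[0]))-167)<15)
        Q=np.array([onplane(f,u,v,.008)[:2] for v,u in np.argwhere(m)])
        a=np.degrees(np.arctan2(Q[:,1]-c[1],Q[:,0]-c[0]));rr=np.hypot(*(Q-c).T)
        tip=Q[rr>rr.max()-.012]
        print(nm,c,"lobe",ph+144,"pointer mean",a.mean(),"tip",np.degrees(np.arctan2(*(tip.mean(0)-c)[::-1])),len(Q))
    o=cv2.inRange(hsv,(5,150,150),(20,255,255));k,l,s,cc=cv2.connectedComponentsWithStats(o)
    best=[]
    for i in range(1,k):
        if s[i,4]>20:
            p=onplane(f,*cc[i],.119)[:2]-C
            if np.hypot(*p)<.1: best.append((round(np.degrees(np.arctan2(p[1],p[0]))%360,1),round(np.hypot(*p),4),s[i,4]))
    print(nm,"caps",best)
E
python3 fine.py
```

```text
top [ 0.64  -0.027] lobe 168.85328638736001 pointer mean 167.46176190085012 tip 167.57870033737535 235
top [ 0.6411 -0.0276] lobe 168.86597368526483 pointer mean 167.34377885469527 tip 167.4943678051916 239
top caps [(np.float64(23.7), np.float64(0.069), np.int32(99)), (np.float64(315.3), np.float64(0.068), np.int32(101)), (np.float64(92.8), np.float64(0.066), np.int32(110)), (np.float64(244.5), np.float64(0.0647), np.int32(111)), (np.float64(168.4), np.float64(0.0633), np.int32(85))]
side [ 0.64  -0.027] lobe 168.5890509883265 pointer mean 165.9940802199061 tip 165.2379534013602 192
side [ 0.6411 -0.0276] lobe 168.64776840680847 pointer mean 165.85259374983153 tip 165.16601767063702 200
side caps [(np.float64(313.4), np.float64(0.0751), np.int32(115)), (np.float64(248.1), np.float64(0.0693), np.int32(120)), (np.float64(18.0), np.float64(0.0705), np.int32(128)), (np.float64(164.3), np.float64(0.0651), np.int32(79)), (np.float64(92.4), np.float64(0.0622), np.int32(131))]
```

Residual is about 1.4–2.5° (lobe 168.7°, pointer 167.5° from the top camera; the side camera gives a larger gap). I'll go back for a small nudge.

```bash
python3 -c "
from h import *
plan(168.7,.152,.085,.38)"
```

```text
target [ 0.4743 -0.0806  0.38  ] dp/.12 [-1.663 -1.242  0.137] twist/120deg [-0.0052  0.0011 -0.0025] now u,w 0.3022 0.2838 F [-0.45 -0.3  -0.14] z 0.3943
```

Emit:
apply_moves(dp=[[-0.15,-0.12,0],[-0.3,-0.225,0],[-0.3,-0.225,0],[-0.3,-0.225,0.03],[-0.3,-0.225,0.03],[-0.2,-0.15,0.03],[-0.08,-0.06,0.03],[0,0,0]], twist=[[0,0,0],[0,0,0],[0,0,0],[0,0,0],[0,0,0],[0,0,0],[0,0,0],[0,0,0]], jaw=[255,255,255,255,255,255,255,255])

```text
clock: 8.85
tcp_pos: [0.4788, -0.0681, 0.3806]
orientation: [-1.996, 2.412, -0.006]
contact_force: [-1.5, 0.2, 1.0]
grip_width: 0.0
```

```bash
python3 -c "
from h import *
plan(168.7,.152,.085,.197)"
```

```text
target [ 0.4743 -0.0806  0.197 ] dp/.12 [0.119 0.033 1.529] twist/120deg [-0.0048  0.003   0.0044] now u,w 0.15 0.0718 F [-1.49  0.19  0.98] z 0.3806
```

Emit:
apply_moves(dp=[[0.12,0.02,0],[0.02,0,0.15],[0,0,0.3],[0,0,0.3],[0,0,0.15],[0,0,0]], twist=[[-0.004,0.003,0.004],[0,0,0],[0,0,0],[0,0,0],[0,0,0],[0,0,0]], jaw=[255,255,255,255,255,255])

```text
clock: 9.45
tcp_pos: [0.4653, -0.0965, 0.2716]
orientation: [1.973, -2.439, 0.006]
contact_force: [0.1, -0.3, 0.2]
grip_width: -0.0001
```

```bash
python3 -c "
from h import *
plan(168.7,.152,.085,.197)"
```

```text
target [ 0.4743 -0.0806  0.197 ] dp/.12 [-0.149 -0.046  0.621] twist/120deg [-0.0001 -0.0028 -0.0062] now u,w 0.1577 0.1024 F [ 0.12 -0.34  0.15] z 0.2716
```

Emit:
apply_moves(dp=[[-0.07,-0.03,0.1],[0,0,0.2],[0,0,0.2],[0,0,0.1],[0,0,0.02],[0,0,0]], twist=[[0,-0.003,-0.006],[0,0,0],[0,0,0],[0,0,0],[0,0,0],[0,0,0]], jaw=[255,255,255,255,255,255])

```text
clock: 10.05
tcp_pos: [0.4719, -0.0926, 0.1992]
orientation: [-1.982, 2.429, -0.009]
contact_force: [-0.3, -0.2, 0.2]
grip_width: 0.0
```

```bash
python3 -c "
from h import *
plan(168.7,.152,.063,.196)"
```

```text
target [ 0.4786 -0.059   0.196 ] dp/.12 [-0.286  0.002  0.027] twist/120deg [-0.0042  0.0006 -0.0022] now u,w 0.152 0.0973 F [-0.34 -0.17  0.24] z 0.1992
```

Emit:
apply_moves(dp=[[-0.08,0,0.02],[-0.08,0,0],[-0.06,0,0],[-0.03,0,0],[0,0,0]], twist=[[-0.004,0,0],[0,0,0],[0,0,0],[0,0,0],[0,0,0]], jaw=[255,255,255,255,255])

```text
clock: 10.55
tcp_pos: [0.4801, -0.0596, 0.1997]
orientation: [-1.985, 2.428, -0.003]
contact_force: [0.2, 0.0, 0.0]
grip_width: 0.0002
```

```bash
python3 look.py 7;python3 -c "
from h import *
plan(167.2,.152,.059,.196)"
```

```text
phase side,top (target 23.5 mod 72) 25.075844568754118 2792 24.402033015497203 4185
lobe at 169.07584456875412
target [ 0.4813 -0.0575  0.195 ] dp/.12 [-0.026 -0.007  0.038] twist/120deg [-0.0023  0.0012 -0.005 ] now u,w 0.1509 0.0631 F [-0.49 -0.38  0.15] z 0.1995
target [ 0.4787 -0.0509  0.196 ] dp/.12 [-0.076  0.026  0.029] twist/120deg [-0.0023  0.0013  0.0106] now u,w 0.1487 0.068 F [-0.49 -0.38  0.15] z 0.1995
```

Emit:
apply_moves(dp=[[-0.018,0,0.01],[-0.018,0,0.01],[-0.017,0.004,0],[-0.017,0.004,0],[0,0,0]], twist=[[0,0,0],[0,0,0],[0,0,0.006],[0,0,0.006],[0,0,0]], jaw=[255,255,255,255,255])

```text
clock: 11.15
tcp_pos: [0.4802, -0.0528, 0.1968]
orientation: [-1.948, 2.46, -0.003]
contact_force: [0.1, -0.6, 0.0]
grip_width: -0.0003
```

```bash
python3 look.py 8;python3 -c "
from h import *
plan(167.2,.152,.059,.196)"
```

```text
phase side,top (target 23.5 mod 72) 24.18878256223285 2786 23.260323051867502 4166
lobe at 168.18878256223286
target [ 0.4809 -0.055   0.195 ] dp/.12 [ 0.016 -0.009  0.015] twist/120deg [-0.002   0.0008 -0.0116] now u,w 0.151 0.058 F [-0.51 -0.2  -0.2 ] z 0.1968
target [ 0.4787 -0.0509  0.196 ] dp/.12 [-0.014  0.017  0.007] twist/120deg [-0.002   0.0008 -0.0034] now u,w 0.15 0.0606 F [-0.51 -0.2  -0.2 ] z 0.1968
```

Emit:
apply_moves(dp=[[-0.01,0.002,0],[-0.008,0.002,0],[0,0,0],[0.06,0,0],[0.1,0,0],[0.05,0,-0.2],[0,0,-0.4],[0,0,-0.4],[0,0,-0.4],[0.15,0.3,-0.2],[0.3,0.3,0],[0.3,0.3,0],[0.3,0.3,0],[0.3,0,0],[0.3,0,0],[0,0,0],[0,0,0]], twist=[[0,0,0],[0,0,0],[0,0,0],[0,0,0],[0,0,0],[0,0,0],[0,0,0],[0,0,0],[0,0,0],[0,0,0],[0,0,0],[0,0,0],[0,0,0],[0,0,0],[0,0,0],[0,0,0],[0,0,0]], jaw=[255,255,255,255,255,255,255,255,255,255,255,255,255,255,255,255,255])

```text
clock: 12.95
tcp_pos: [0.2775, -0.2476, 0.3966]
orientation: [-1.933, 2.464, -0.01]
contact_force: [0.4, -0.3, -0.3]
grip_width: -0.0002
```

```bash
python3 look.py 9; python3 fine.py
```

```text
phase side,top (target 23.5 mod 72) 23.153108283215946 2826 23.65731526928194 5049
lobe at 167.15310828321594
target [ 0.4804 -0.0521  0.195 ] dp/.12 [-1.969 -1.238  1.701] twist/120deg [-0.0053  0.0017 -0.0066] now u,w 0.304 0.2948 F [ 0.28  0.22 -0.39] z 0.3966
top [ 0.64  -0.027] lobe 167.62079351740357 pointer mean 167.44558370079497 tip 167.46320045791674 236
top [ 0.6411 -0.0276] lobe 167.6411063366689 pointer mean 167.33315124699806 tip 167.37941797802532 242
top caps [(np.float64(22.4), np.float64(0.0684), np.int32(97)), (np.float64(314.0), np.float64(0.0683), np.int32(96)), (np.float64(91.6), np.float64(0.0662), np.int32(114)), (np.float64(243.3), np.float64(0.0646), np.int32(111)), (np.float64(167.0), np.float64(0.0635), np.int32(82))]
side [ 0.64  -0.027] lobe 167.06665396869235 pointer mean 165.96333513949514 tip 165.2379534013602 195
side [ 0.6411 -0.0276] lobe 167.21331467724897 pointer mean 165.87670490423108 tip 165.16601767063702 198
side caps [(np.float64(311.9), np.float64(0.0758), np.int32(116)), (np.float64(246.3), np.float64(0.0688), np.int32(123)), (np.float64(16.7), np.float64(0.0707), np.int32(127)), (np.float64(163.1), np.float64(0.0649), np.int32(77)), (np.float64(91.1), np.float64(0.0624), np.int32(125))]
```

View pics/top9.png

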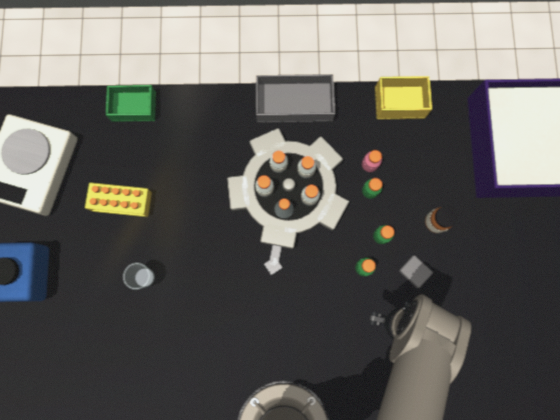

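View pics/side9.png

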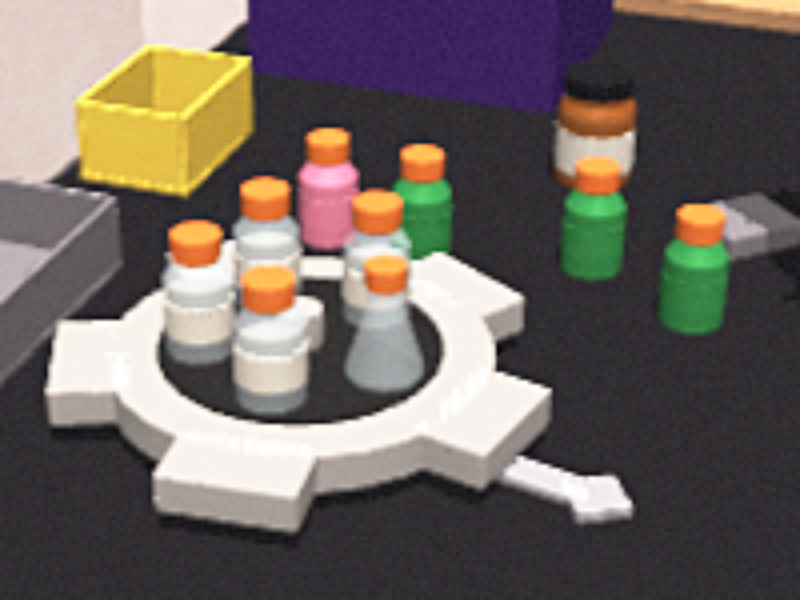

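The flask, at top (284,206), stands behind the lobe at (280,235), in line with the pointer tip at (273,266). Everything is upright and the arm is clear at z = 0.40.

```bash
python3 -c "
from h import *
print(abs(r.get_obs()['qvel']).max());print(r.hand_in())"
```

```text
0.005117316392614894
the job is handed in; nothing more can be done
None
```

I turned the carousel about 42.5° clockwise by pushing the side of the flask's lobe with closed fingertips. A second, small nudge finished the alignment. I then moved the arm clear and handed in at about 13 s on the clock.

**Top camera:** the flask's lobe is at 167.6°, the flask cap at 167.0° and the pointer at about 167.4°, so they agree within about 0.5°.

**Side camera:** it disagrees somewhat, showing the lobe at 167.1° against the pointer at 166.0°. I put that down to calibration error and a shallower view.

**Forces and other items:** the wrist force read no more than about 2–3 N after each move. In the last pictures the flask and bottles are upright and turned with the deck. The other things on the bench look unmoved, judged by eye.

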